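Scrape the drilling plate clear of chips

TASK

Lift the tin off the drilling plate by its handle and set it down upright on the rubber pad, without dropping it. Then take the scraper block by its grip and, keeping its blade pressed lightly on the plate (about 10 N) from the pad's end of the plate to the tray's end, wipe all six steel chips off into the chip tray, going over the plate again wherever chips remain; do not touch the chips with the fingers. Finally hang the scraper back on its stand, blade down, let go, and leave the sanding block, jar and roll of tape where they are.

Things in the scene. Friction and masses are not known exactly. Their poses are not given: they have to be found in the camera images.
- plate: fixed aluminium plate on a foot. Origin: centre of its flat level top, 46 to 58 mm above the bench (differs each time; the pose gives it only roughly). Top 180 mm wide (x) between two steel rails, 250 mm long (y). Rails 12 mm wide, 10 mm above the top, along both x sides; y ends open: the tray at one, the pad at the other; which is which changes.
- tray: fixed open grey plastic chip tray, 204 mm (its x) by 180 mm (its y), butting against one open y end of the plate and parallel to it. Origin: its centre, 14 mm below its inner floor; the low walls along its x reach 38 mm above the origin, 8 mm below the plate's face; the end walls reach 56 mm above the origin.
- pad: fixed black rubber pad, 130 mm (its x) by 120 mm (its y), 30 mm clear of the plate's other open end. Origin: its centre, 18 mm below its flat top.
- tin: closed steel tin with a fixed bail handle, standing on the plate at the start. Body 66 mm in diameter, 76 mm high. Origin: centre of its underside, z up. Mass 0.25 to 0.5 kg.
- tin_handle (a point): middle of the tin's handle bar: a level round bar 10 mm thick and 66 mm long along the tin's x, 106 mm above its underside and 25 mm clear above its top.
- scraper: scraper on the stand: black block 130 (its x) x 24 x 20 mm; wooden grip on top, 64 mm along x, 24 mm thick along y, 20 to 70 mm above the block's underside; steel blade below, 92 mm (x) by 10 mm. Origin: centre of the block's underside, z up. The blade's edge lies 13 to 23 mm below it, clamped differently each time, not reported: feel for it. About 0.25 kg.
- stand: fixed scraper stand: base 150 mm (its x) by 50 mm with two plywood posts, 44 mm wide in y, their tops 40 mm above the bench, 100 mm clear between them along x; the block's ends rest on the posts and the blade hangs between. Origin: centre of its underside.
- chip0: loose steel chip, oblong offcut 30 mm (x) by 16 mm (y), 4 mm thick, lying on the plate at the start. Origin: centre of its underside.
- chip1: loose steel chip, round slug 28 mm in diameter, 4 mm thick, lying on the plate at the start. Origin: centre of its underside.
- chip2: loose steel chip, oblong offcut 30 mm (x) by 16 mm (y), 4 mm thick, lying on the plate at the start. Origin: centre of its underside.
- chip3: loose steel chip, round slug 28 mm in diameter, 4 mm thick, lying on the plate at the start. Origin: centre of its underside.
- chip4: loose steel chip, oblong offcut 30 mm (x) by 16 mm (y), 4 mm thick, lying on the plate at the start. Origin: centre of its underside.
- chip5: loose steel chip, round slug 28 mm in diameter, 4 mm thick, lying on the plate at the start. Origin: centre of its underside.
- sanding_block: bystander: low wooden sanding block with a rubber sole, no grip, 100 x 60 x 30 mm; lies across the bench from the stand. Origin: centre of underside.
- jar: bystander: white jar, 60 mm in diameter, 85 mm high. Origin: centre of underside.
- tape_roll: bystander: roll of tape lying flat, 90 mm across, 25 mm high. Origin: centre of underside.
Mind the look-alikes: they are no part of the job. What is shaped like the tin but orange or turquoise is not meant.

How it is judged:
By the outcome, as a careful person would: the job done as asked, in the order asked, and still so for the second after the job is handed in, with the robot touching nothing.
It also fails if it takes over 72 s, if anything falls off the work surface, if the arm or the gripper's body presses on something with over 40 N, if the wrist force passes 120 N, or if a joint passes its speed limit or range.

ROBOT

A 6-joint arm with a two-finger parallel gripper is mounted at the origin on the work surface. World frame = base frame: x ahead of the robot, y to its left, z up, the work surface at z = 0. Lengths are in mm, angles in rad, forces in N, time in s.
With the tool pointing down it reaches from about 400 to 925 mm from the base axis. Payload 12.5 kg.
Tool frame: the origin (TCP) lies between the finger pads; the fingertips stand 11 mm ahead of it and the grasp point (between the pads) lies 8 mm behind it (env.tip_extent is the distance from the TCP to the fingertips, in mm); x points along the fingers, z is the direction in which the jaws open and shut, and the axes are right-handed (so a half turn about x gives the same grasp; the last joint's range is limited). The gripper opens to 95 mm and grips with 3 to 60 N. Pads are 20 mm wide; open, the fingers measure 119 mm over their backs; the gripper's body (75 mm by 180 mm) begins 59 mm behind the grasp point.
Start: joints at [1.007, 0.491, 1.559, -0, 1.092, -0.106], TCP at [276.221, 560.667, 225.661] pointing down, gripper open.
Joint ranges: [-3.1, 3.1], [-0.84, 2.19], [0.05, 2.79], [-1.13, 4.28], [0.06, 2.93], [-2.69, 2.69]. Speed limits (rad/s): [2.22, 2.22, 2.79, 3.14, 3.14, 3.14].

INTERFACE

Orientations are given as [roll, pitch, yaw] about the fixed x, y, z axes, in that order (R = Rz(yaw) Ry(pitch) Rx(roll)).
In Python, from cell import status, imaging, env gives the robot as it stands. The module is installed in compiled form; this text tells all that it offers.
- The arm moves only by the tool apply_moves, never from a script. Its argument "increments" is a list of rows, each a list of 5 numbers: the closure, from 0 (fully open) to 1 (shut), then the shift along the tool's x, y, z in mm, then the turn about the tool's x in degrees. A call has 1 to 10 rows; each row shifts and turns the commanded pose from where the row before left it, along the tool's axes as they then stand; what a row does not reach is not made up. A row lasts 1/10 s, in which the tool goes at most 50 mm and 8.59 degrees, less where a joint would pass 70% of its speed; a pose out of reach is approached as far as the arm can. A call with a gripper value outside its range is refused whole. The fingers move at their own pace and stop on an object; the grip force is fixed at half the most. Time passes only in rows, so rows that do not move let the fingers close. It gives the time, the measured TCP pose, the force and the opening at its end, in the units of the state.
- status.state(): the state, without advancing time (a new reading comes with each control period).
- imaging.read_camera(name): name is "scene" or "top"; returns a dict with "pixels" (384x512x3 uint8, red, green, blue), "fovy" (degrees; the focal length in pixels is half the picture's height over the tangent of half this angle, whatever the lens; pixels are square), "cx", "cy" (the principal point, pixels), "R" (3x3) and "t" (3): a world point X has camera coordinates R X + t. Camera axes: x right, y down, z forward; pixel columns grow to the right and rows downward; lengths in mm; the calibration is good to about 2 mm. A picture is of the moment at which its call begins. There is no depth.
- env.job_done(): hands the job in, once; it reports no verdict.
The state is a dict: "t": time; "joints": joint angles; "qvel": joint speeds; "tau": joint torques, N m; "eef_pos": TCP position; "tcp_rot": TCP orientation; "ft_force": force on the tool from outside, world axes, zero at the start; "moment": the same for the moment, N m; "opening": opening from 0.0 (shut) to 1.0 (fully open).
Only numpy, scipy, OpenCV 4.12 (cv2) and the standard library are available. Lean on these libraries where they do the work, as an engineer would, in place of code of your own. Each camera call takes 0.05 s, during which the arm holds its last target. There are 200 camera calls.

## Working session

There is one attempt and no reset: what is moved stays moved. The work goes in short steps, Python scripts to look and compute and a tool call to move; the robot and the scene stay as the last step left them, time stands still between calls to the robot, and variables do not carry over. Pictures are saved under pics/ and viewed, about 8 in all and at most 12, crops included, and the job is handed in when it is done.

Besides the shell and the picture viewer there is one more tool, called after "Request:" as name(argument=value, ...), one argument or row to a line, values as JSON. apply_moves: Moves the arm, as the interface text tells. Its arguments: {"type":"object","properties":{"increments":{"type":"array"}},"required":["increments"]}

```bash
mkdir -p pics
cat > h.py <<'E'
import numpy as np, cv2
from cell import status, imaging, env
def snap(n,tag):
    d=imaging.read_camera(n); np.savez(f'pics/{tag}.npz',**{k:np.array(v) for k,v in d.items()})
    return d
def save(d,tag,crop=None,s=1):
    p=np.array(d['pixels'])[:,:,::-1]
    if crop: u0,v0,u1,v1=crop; p=p[v0:v1,u0:u1]
    cv2.imwrite(f'pics/{tag}.png',cv2.resize(p,None,fx=s,fy=s,interpolation=cv2.INTER_CUBIC))
def load(tag): return dict(np.load(f'pics/{tag}.npz'))
def f(d): return 192/np.tan(np.radians(float(d['fovy']))/2)
def ray(d,u,v,z):
    F=f(d);R=np.array(d['R']);t=np.array(d['t'])
    r=R.T@np.array([(u-d['cx'])/F,(v-d['cy'])/F,1]); c=-R.T@t
    return c+r*(z-c[2])/r[2]
def proj(d,X):
    p=np.array(d['R'])@np.array(X,float)+np.array(d['t']); F=f(d)
    return p[0]/p[2]*F+d['cx'],p[1]/p[2]*F+d['cy']
E
python3 - <<'E'
from h import *
s=status.state()
for k,v in s.items(): print(k,np.round(v,3))
for n in('scene','top'):
    d=snap(n,n+'0'); print(n,d['fovy'],d['cx'],d['cy'],np.round(-d['R'].T@d['t']),np.round(d['R'],2).tolist())
    save(d,n+'0',None,1.5)
E
```

```text
t 0.0
joints [ 1.007  0.492  1.56   0.     1.092 -0.106]
qvel [ 0.    -0.002  0.    -0.002  0.001  0.   ]
tau [ 1.0000e-03 -6.1264e+01 -2.5819e+01  6.9000e-02  4.8000e-02 -0.0000e+00]
eef_pos [276.049 560.443 225.049]
tcp_rot [ 3.002  1.57  -2.168]
ft_force [-0.9    0.073  0.073]
moment [-0.025 -0.07  -0.002]
opening 0.999
scene 52.1332980384626 257.84489905954626 196.55695371060244 [1141.  195. 1072.] [[-0.29, 0.96, -0.01], [0.79, 0.24, -0.56], [-0.53, -0.18, -0.83]]
top 55.44269802368885 261.07444960656693 190.79672562845553 [ 333.  -10. 1044.] [[0.0, -1.0, 0.0], [-0.98, -0.0, -0.18], [0.18, -0.0, -0.98]]
```

View pics/scene0.png

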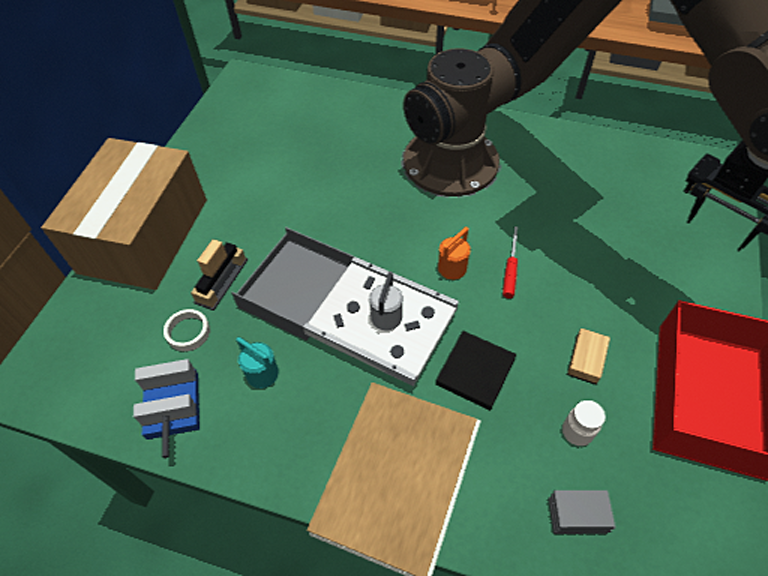

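View pics/top0.png

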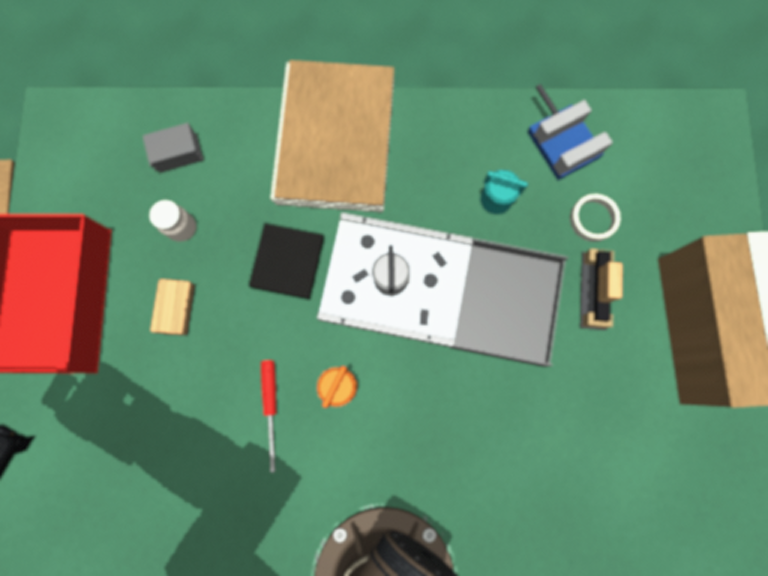

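Both cameras agree. The steel tin stands mid-plate at scene (386,305) and top (391,272). The look-alikes are the orange tin at top (337,385) and the turquoise one at top (503,190); the plain steel one on the plate is the one meant. The tray lies on the −y side, the pad on the +y side at top (287,261), and the scraper stand at top (600,288). Next, one close crop of each view.

Run:
```python
from h import *
a=load('top0');b=load('scene0')
save(a,'topc',(160,135,430,250),2.9)
save(b,'scenec',(120,145,350,280),3.4)
```

```text
(no output)
```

View pics/topc.png

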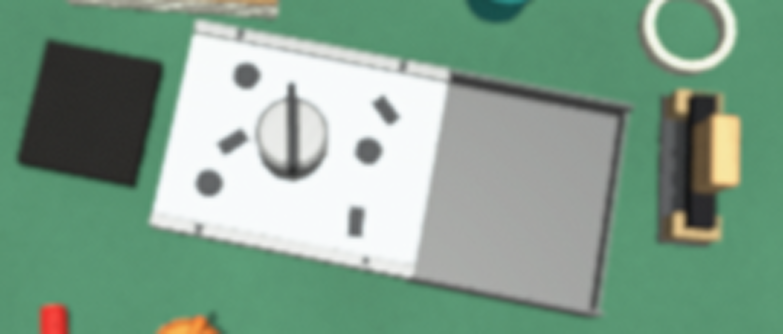

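View pics/scenec.png

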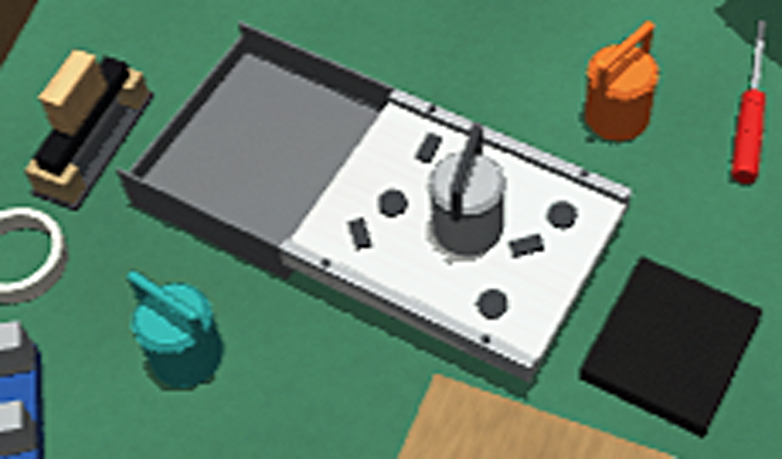

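Run:
```python
from h import *
a=load('top0');b=load('scene0')
T=lambda x,y,z:np.round(ray(a,160+x/2.9,135+y/2.9,z),1)
S=lambda x,y,z:np.round(ray(b,120+x/3.4,145+y/3.4,z),1)
for n,L in dict(plate_rails_top62=[(197,20,62),(150,223,62),(414,277,62),(451,72,62)],pad18=[(47,40,18),(163,63,18),(135,187,18),(18,162,18)],handle=[(292,85,158),(292,178,158)],grip110=[(713,115,110),(741,117,110),(737,187,110),(708,187,110)],block60=[(691,95,60),(717,96,60),(714,240,60)],chips=[(246,75,52),(208,183,52),(232,142,52),(368,151,52),(386,110,52),(356,222,52)],trayfar=[(630,105,48),(598,313,48)]).items():
    print('T',n,[T(*p).tolist()[:2] for p in L])
for n,L in dict(rails=[(390,92,62),(630,193,62),(533,373,52),(282,245,52)],pad=[(643,258,18),(761,311,18),(706,435,18),(581,374,18)],handle=[(477,128,158),(457,212,158)],grip=[(76,50,110),(103,63,110),(68,116,110),(40,97,110)],chips=[(562,215,52),(492,303,52),(527,246,52),(392,203,52),(427,148,52),(359,234,52)]).items():
    print('S',n,[S(*p).tolist()[:2] for p in L])
```

```text
T plate_rails_top62 [[656.1, 80.3], [458.6, 120.4], [409.0, -124.8], [604.9, -164.0]]
T pad18 [[649.2, 234.7], [625.6, 117.5], [499.7, 141.9], [524.3, 257.6]]
T handle [[566.4, -11.5], [485.1, -11.7]]
T grip110 [[552.1, -392.7], [550.3, -417.9], [486.2, -409.5], [486.1, -383.5]]
T block60 [[583.4, -393.5], [582.5, -418.3], [444.2, -405.6]]
T chips [[604.1, 32.8], [498.2, 67.7], [537.9, 45.5], [529.5, -84.3], [569.7, -102.1], [461.3, -72.3]]
T trayfar [[576.3, -338.4], [377.0, -297.3]]
S rails [[420.6, -120.1], [467.7, 125.9], [660.5, 88.9], [604.3, -159.6]]
S pad [[504.3, 150.6], [527.6, 263.3], [657.7, 240.0], [633.4, 125.4]]
S handle [[504.5, -6.8], [590.0, 2.2]]
S grip [[491.8, -403.0], [498.8, -371.8], [563.7, -375.1], [551.4, -409.6]]
S chips [[501.8, 71.8], [606.6, 37.0], [542.4, 50.4], [533.7, -79.8], [466.2, -68.4], [573.6, -97.4]]
```

```bash
cat >> h.py <<'E'
from scipy.spatial.transform import Rotation as Ro
def tool():
    s=status.state(); R=Ro.from_euler('xyz',s['tcp_rot']).as_matrix(); return s,np.array(s['eef_pos']),R
def psi(R): return np.degrees(np.arctan2(R[1,2],R[0,2]))
def go(P,jaw=None,start=None):
    """tool-axis shift and turn from the measured pose (shift expressed in current axes)"""
    s,p,R=tool()
    turn=0 if jaw is None else ((-(jaw-psi(R))+90)%180-90)
    print('at',p.round(1),'psi',round(psi(R),2),'shift',(R.T@(np.array(P)-p)).round(1),'turn',round(turn,1),'j6',round(s['joints'][5],2),'F',np.round(s['ft_force'],1),'op',round(s['opening'],3),'t',s['t'])
E
python3 - <<'E'
from h import *
s,p,R=tool(); print(R.round(3))
go([535,-8,215],90+2)
a=load('top0');b=load('scene0')
# plate-frame chips
c=np.array([534.5,-19.5]);y=np.array([.2013,.9795]);x=np.array([.9795,-.2013])
for q in [[604.1, 32.8], [498.2, 67.7], [537.9, 45.5], [529.5, -84.3], [569.7, -102.1], [461.3, -72.3]]:
    d=np.array(q)+2.3-c; print((d@x).round(),(d@y).round())
for n,d,(u,v) in(('T',a,(160+292/2.9,135+134/2.9)),('S',b,(120+469/3.4,145+181/3.4))): print(n,ray(d,u,v,128).round(1))
E
```

```text
[[-0.001 -0.897  0.442]
 [-0.001  0.442  0.897]
 [-1.     0.    -0.001]]
at [276.1 560.5 225.2] psi 63.77 shift [  10.5 -483.5 -395.5] turn -28.2 j6 -0.11 F [ 0.3 -0.4 -0.4] op 1.002 t 0.1
59.0 68.0
-51.0 81.0
-8.0 67.0
10.0 -62.0
53.0 -71.0
-59.0 -64.0
T [529.6 -11.7 128. ]
S [539.   -3.7 128. ]
```

Request:
apply_moves(
  increments=[
    [0,0,-15,-12,0],
    [0,0,-30,-24,0],
    [0,0,-32,-26,0],
    [0,0,-32,-26,0],
    [0,0,-32,-26,0],
    [0,0,-32,-26,0],
    [0,0,-32,-26,0],
    [0,0,-32,-26,0],
    [0,0,-32,-26,0],
    [0,0,-32,-26,0],
  ],
)

```text
t: 1.1
eef_pos: [438.7, 207.2, 225.6]
tcp_rot: [1.842, 1.571, 2.955]
ft_force: [1.4, -0.1, -0.4]
opening: 1.0
```

Request:
apply_moves(
  increments=[
    [0,0,-32,-26,0],
    [0,0,-32,-26,0],
    [0,0,-32,-26,0],
    [0,0,-32,-26,0],
    [0,0,-32,-26,0],
    [0,0,-18,-18,0],
    [0,0,0,0,-8],
    [0,0,0,0,-8],
    [0,0,0,0,-8],
    [0,0,0,0,-4],
  ],
)

```text
t: 2.1
eef_pos: [532.5, -2.8, 225.3]
tcp_rot: [1.244, 1.57, 2.851]
ft_force: [0.8, -0.0, -0.1]
opening: 0.999
```

Run:
```python
from h import *
go([534,-8,153],92)
b=snap('scene','s1'); print(proj(b,[534,-8,158])); save(b,'s1',(150,110,330,260),4)
```

```text
at [532.5  -2.8 225.3] psi 92.06 shift [72.3 -1.4 -5.3] turn 0.1 j6 -1.74 F [ 0.8 -0.  -0.1] op 0.999 t 2.1
(np.float64(256.8829767372534), np.float64(190.58803618172195))
```

View pics/s1.png

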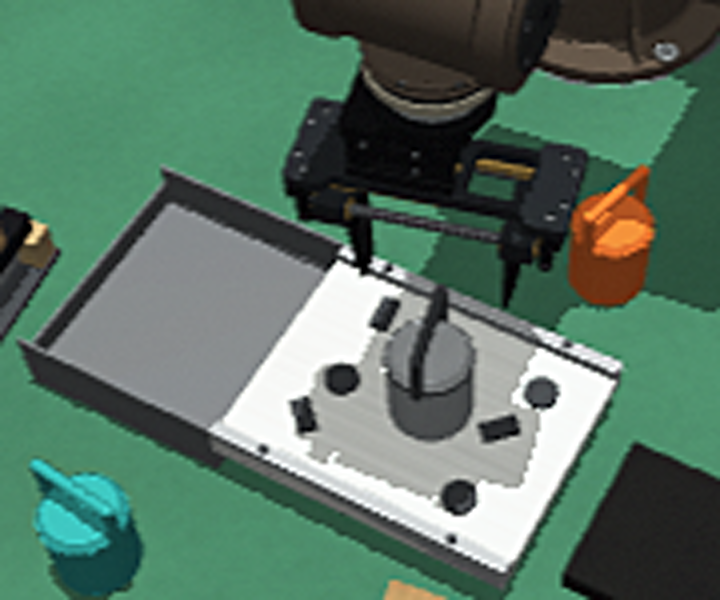

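The gripper hovers above the plate, with the fingertips at crop (365,270) and (508,305) either side of the handle (top end at (438,290)). I'll descend, correcting by a few mm.

Request:
apply_moves(
  increments=[
    [0,10,-1,-5,0],
    [0,20,0,0,0],
    [0,20,0,0,0],
    [0,15,0,0,0],
    [0,7,0,0,0],
    [1,0,0,0,0],
    [1,0,0,0,0],
    [1,0,0,0,0],
    [1,0,0,0,0],
    [1,0,0,0,0],
  ],
)

```text
t: 3.15
eef_pos: [533.9, -7.6, 154.1]
tcp_rot: [-1.636, 1.57, -0.035]
ft_force: [0.2, 0.7, 0.3]
opening: 0.634
```

Request:
apply_moves(
  increments=[
    [1,0,0,0,0],
    [1,0,0,0,0],
    [1,0,0,0,0],
    [1,-4,0,0,0],
    [1,-6,0,0,0],
    [1,0,0,0,0],
  ],
)

```text
t: 3.75
eef_pos: [534.2, -7.7, 164.6]
tcp_rot: [-1.756, 1.569, -0.154]
ft_force: [0.3, -1.7, 1.2]
opening: 0.131
```

Request:
apply_moves(
  increments=[
    [1,0,0,0,0],
    [1,0,0,0,0],
    [1,0,0,0,0],
  ],
)

```text
t: 4.05
eef_pos: [534.4, -8.0, 164.3]
tcp_rot: [-1.905, 1.569, -0.303]
ft_force: [0.1, -2.7, 5.9]
opening: 0.101
```

Run:
```python
from h import *
go([534,-8,153],92)
b=snap('scene','s2'); save(b,'s2',(190,130,320,250),4.5)
```

```text
at [534.4  -8.  164.3] psi 91.77 shift [11.3  0.4 -0. ] turn -0.2 j6 -1.74 F [ 0.1 -2.7  5.9] op 0.101 t 4.05
```

View pics/s2.png

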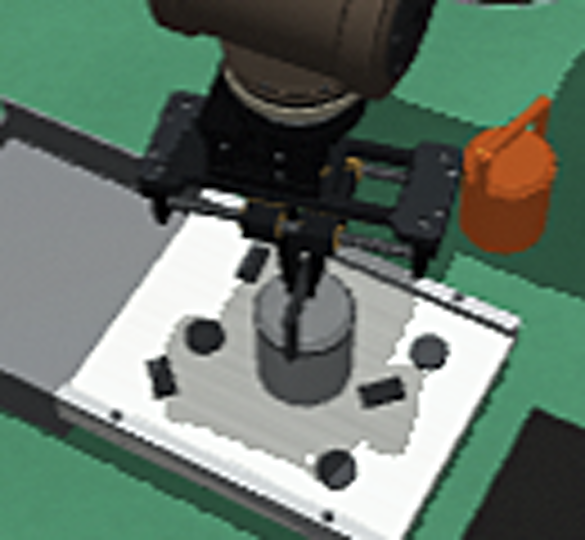

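The fingers have closed on the bar, but only with their tips (crop (300,285)), because the lift began before the jaws had closed. I'll open, go lower and grip again.

Request:
apply_moves(
  increments=[
    [0.7,0,0,0,0],
    [0.7,0,0,0,0],
    [0.7,0,0,0,0],
    [0.7,6,0,0,0],
    [0.7,8,0,0,0],
    [1,0,0,0,0],
    [1,0,0,0,0],
    [1,0,0,0,0],
    [1,0,0,0,0],
    [1,0,0,0,0],
  ],
)

```text
t: 5.1
eef_pos: [533.8, -7.7, 149.7]
tcp_rot: [-1.892, 1.571, -0.291]
ft_force: [-0.5, -0.9, -1.7]
opening: 0.094
```

Request:
apply_moves(
  increments=[
    [1,0,0,0,0],
    [1,0,0,0,0],
    [1,0,0,0,0],
  ],
)

```text
t: 5.4
eef_pos: [533.9, -7.7, 149.7]
tcp_rot: [-1.497, 1.571, 0.104]
ft_force: [-0.2, -0.8, -0.4]
opening: 0.096
```

Request:
apply_moves(
  increments=[
    [1,-3,0,0,0],
    [1,-8,0,0,0],
    [1,-12,0,0,0],
    [1,-12,0,0,0],
    [1,-5,0,0,0],
    [1,0,0,0,0],
  ],
)

```text
t: 6.0
eef_pos: [534.1, -7.7, 190.8]
tcp_rot: [-1.692, 1.569, -0.09]
ft_force: [0.3, 0.2, -4.7]
opening: 0.097
```

Run:
```python
from h import *
go([577,192,189],None)
```

```text
at [534.1  -7.7 190.8] psi 91.78 shift [  1.8 -49.1 198.2] turn 0 j6 -1.74 F [ 0.3  0.2 -4.7] op 0.097 t 6.0
```

Request:
apply_moves(
  increments=[
    [1,0,-3,10,0],
    [1,0,-5,22,0],
    [1,0,-7,28,0],
    [1,0,-7,28,0],
    [1,0,-7,28,0],
    [1,0,-7,28,0],
    [1,0,-6,26,0],
    [1,0,-5,18,0],
    [1,0,-2,8,0],
    [1,0,0,2,0],
  ],
)

```text
t: 7.0
eef_pos: [576.6, 192.4, 189.2]
tcp_rot: [1.783, 1.57, -2.897]
ft_force: [0.5, -0.2, -4.6]
opening: 0.098
```

Request:
apply_moves(
  increments=[
    [1,20,0,0,0],
    [1,25,0,0,0],
    [1,14,0,0,0],
    [1,4,0,0,0],
    [1,2,0,0,0],
    [1,0,0,0,0],
  ],
)

```text
t: 7.6
eef_pos: [577.0, 191.6, 125.3]
tcp_rot: [-1.329, 1.57, 0.272]
ft_force: [-0.4, -0.5, -5.0]
opening: 0.1
```

Request:
apply_moves(
  increments=[
    [1,2,0,0,0],
    [1,2,0,0,0],
    [1,0,0,0,0],
  ],
)

```text
t: 7.9
eef_pos: [577.2, 191.7, 121.5]
tcp_rot: [-1.517, 1.569, 0.085]
ft_force: [-0.9, -2.0, 2.3]
opening: 0.097
```

Request:
apply_moves(
  increments=[
    [1,1,0,0,0],
    [0.8,0,0,0,0],
    [0.6,0,0,0,0],
    [0.5,0,0,0,0],
    [0.5,0,0,0,0],
    [0.5,0,0,0,0],
    [0.5,-10,0,0,0],
    [0.5,-30,0,0,0],
    [0.3,-40,0,0,0],
    [0,-35,0,0,0],
  ],
)

```text
t: 8.9
eef_pos: [576.6, 191.8, 237.0]
tcp_rot: [-1.226, 1.57, 0.376]
ft_force: [0.7, 0.8, -0.2]
opening: 0.613
```

Run:
```python
from h import *
b=snap('scene','s3');a=snap('top','t3')
p=np.array(b['pixels'])[130:290,220:400];q=np.array(a['pixels'])[135:250,160:300]
A=cv2.resize(p,(400,356),interpolation=3);B=cv2.resize(q,(400,328),interpolation=3)
im=np.zeros((356,800,3),np.uint8);im[:,:400]=A;im[:328,400:]=B
cv2.imwrite('pics/c3.png',im[:,:,::-1])
go([521,-396,230],90-6)
```

```text
at [578.2 192.2 240.2] psi 91.78 shift [   8.6   75.5 -586.1] turn 7.8 j6 -1.39 F [0.4 0.  0.2] op 0.695 t 9.0
```

View pics/c3.png

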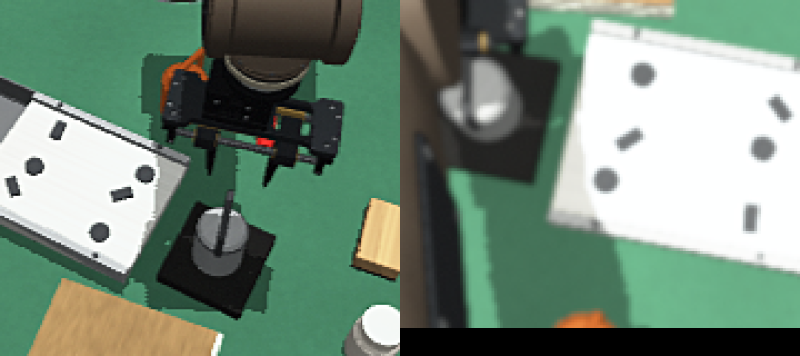

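The tin stands upright near the pad's middle: left crop (220,245), with the handle at (228,205). The six chips are untouched. On to the scraper.

Request:
apply_moves(
  increments=[
    [0,0,2,-20,0],
    [0,0,5,-40,0],
    [0,0,6,-45,0],
    [0,0,6,-45,0],
    [0,0,6,-45,0],
    [0,0,6,-45,0],
    [0,0,6,-45,0],
    [0,0,6,-45,0],
    [0,0,6,-45,0],
    [0,0,6,-45,0],
  ],
)

```text
t: 10.0
eef_pos: [534.0, -231.5, 234.7]
tcp_rot: [0.3, 1.571, 1.901]
ft_force: [0.7, 0.2, -0.8]
opening: 0.999
```

Request:
apply_moves(
  increments=[
    [0,0,6,-45,0],
    [0,0,6,-45,0],
    [0,0,5,-45,0],
    [0,0,2,-30,0],
    [0,0,0,0,4],
    [0,0,0,0,4],
    [0,30,0,0,0],
  ],
)

```text
t: 10.7
eef_pos: [521.6, -396.5, 207.4]
tcp_rot: [-2.191, 1.565, -0.732]
ft_force: [0.6, -0.6, -0.3]
opening: 0.999
```

Run:
```python
from h import *
go([521,-396,86],84)
b=snap('scene','s4');a=snap('top','t4')
p=np.array(b['pixels'])[120:260,90:220];q=np.array(a['pixels'])[150:260,330:460]
A=cv2.resize(p,(390,420),interpolation=3);B=cv2.resize(q,(400,338),interpolation=3)
im=np.zeros((420,800,3),np.uint8);im[:,:390]=A;im[:338,400:]=B
cv2.imwrite('pics/c4.png',im[:,:,::-1])
for d,n in((b,'S'),(a,'T')):print(n,np.round(proj(d,tool()[1]-[0,0,11]),1))
```

```text
at [ 521.6 -396.5  207.4] psi 83.6 shift [121.4   1.2   0.9] turn -0.4 j6 -2.21 F [ 0.6 -0.6 -0.3] op 0.999 t 10.7
S [133.8 150. ]
T [420.7 180.3]
```

View pics/c4.png

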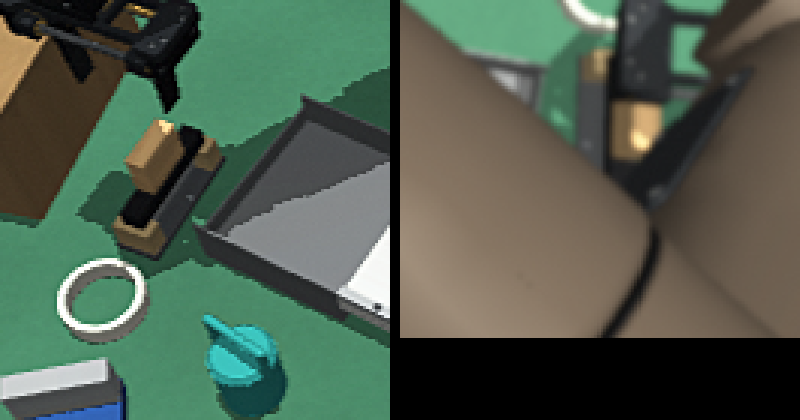

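Run:
```python
from h import *
b=load('scene0');a=load('top0')
for u,v in((155,288),(206,200)): print('S bot',ray(b,u/1.5,v/1.5,0).round())
for z in(80,100,120,140):
  print(z,'S',[ray(b,u/1.5,v/1.5,z).round()[:2].tolist() for u,v in((140,240),(190,150))],'T',[ray(a,u/1.5,v/1.5,z).round()[:2].tolist() for u,v in((705,240),(729,404))])
for u,v in((660,258),(680,404)): print('T bot',ray(a,u/1.5,v/1.5,0).round())
# tips check: S crop right tip (168,108)/3+(90,120); left tip (82,80)
m=[(ray(b,90+x/3,120+y/3,196.4)).round(1) for x,y in((168,108),(82,80))];print(m)
for x,y in ((131,163),(153,122),(176,127),(150,193)): print('grip110',ray(b,90+x/3,120+y/3,110).round(1))
```

```text
S bot [ 582. -534.    0.]
S bot [ 308. -547.    0.]
80 S [[519.0, -576.0], [230.0, -606.0]] T [[601.0, -583.0], [309.0, -595.0]]
100 S [[531.0, -561.0], [248.0, -590.0]] T [[595.0, -571.0], [309.0, -582.0]]
120 S [[544.0, -545.0], [267.0, -574.0]] T [[590.0, -559.0], [310.0, -570.0]]
140 S [[556.0, -530.0], [285.0, -558.0]] T [[584.0, -548.0], [310.0, -558.0]]
T bot [ 586. -539.    0.]
T bot [ 306. -551.    0.]
[array([ 534.4, -345.5,  196.4]), array([ 526. , -443.6,  196.4])]
grip110 [ 552.6 -402.4  110. ]
grip110 [ 496.6 -405.4  110. ]
grip110 [ 495.8 -378.9  110. ]
grip110 [ 581.6 -366.1  110. ]
```

The gripper is over the scraper, in line with the grip: the fingers at crop (168,108) and (82,80) straddle it at (150,155). The box is clear of the gripper by about 50 mm. Descending to grasp.

Request:
apply_moves(
  increments=[
    [0,20,2,0,0],
    [0,35,0,0,0],
    [0,35,0,0,0],
    [0,25,0,0,0],
    [0,10,0,0,0],
    [0,2,0,0,0],
    [0.7,0,0,0,0],
    [0.7,0,0,0,0],
    [0.7,0,0,0,0],
    [0.7,0,0,0,0],
  ],
)

```text
t: 11.8
eef_pos: [519.0, -395.2, 78.5]
tcp_rot: [-2.151, 1.57, -0.689]
ft_force: [0.4, -0.6, -0.5]
opening: 0.717
```

Request:
apply_moves(
  increments=[
    [1,0,0,0,0],
    [1,0,0,0,0],
    [1,0,0,0,0],
    [1,0,0,0,0],
    [1,0,0,0,0],
    [1,0,0,0,0],
  ],
)

```text
t: 12.4
eef_pos: [518.9, -395.2, 77.8]
tcp_rot: [-2.097, 1.57, -0.635]
ft_force: [0.3, -1.6, -0.3]
opening: 0.25
```

```bash
python3 -c "
from h import *
go([519,-396,80],84); print(status.state()['moment'])"
```

```text
at [ 518.9 -395.2   77.8] psi 83.76 shift [-2.2 -0.2 -0.7] turn -0.2 j6 -2.21 F [ 0.3 -1.6 -0.3] op 0.25 t 12.4
[-0.19025366  0.02195453  0.0423374 ]
```

Opening of 0.25 is 23.8 mm, which matches the 24 mm grip. Return pose: (518.9, −395.2, 77.8), psi 83.8. Lifting straight up.

Request:
apply_moves(
  increments=[
    [1,-5,0,0,0],
    [1,-15,0,0,0],
    [1,-25,0,0,0],
    [1,-30,0,0,0],
    [1,-25,0,0,0],
    [1,-7,0,0,0],
    [1,0,0,0,5.4],
  ],
)

```text
t: 13.1
eef_pos: [518.9, -395.1, 186.2]
tcp_rot: [-2.062, 1.569, -0.694]
ft_force: [0.5, -0.1, -3.1]
opening: 0.252
```

```bash
python3 -c "
from h import *
go([590.2,87.5,185],78.4)"
```

```text
at [ 518.9 -395.1  186.2] psi 78.34 shift [  0.7  27.8 487. ] turn -0.1 j6 -2.12 F [ 0.5 -0.1 -3.1] op 0.252 t 13.1
```

Request:
apply_moves(
  increments=[
    [1,0,1,17,0],
    [1,0,2,35,0],
    [1,0,3,45,0],
    [1,0,3,45,0],
    [1,0,3,45,0],
    [1,0,3,45,0],
    [1,0,3,45,0],
    [1,0,3,45,0],
    [1,0,3,45,0],
    [1,0,2,45,0],
  ],
)

```text
t: 14.1
eef_pos: [575.4, 16.5, 184.1]
tcp_rot: [1.501, 1.569, 2.871]
ft_force: [1.3, -0.0, -3.7]
opening: 0.25
```

Request:
apply_moves(
  increments=[
    [1,0,2,40,0],
    [1,10,0,25,0],
    [1,25,0,10,0],
    [1,20,0,0,0],
    [1,10,0,0,0],
    [1,0,0,0,0],
  ],
)

```text
t: 14.7
eef_pos: [588.4, 88.0, 118.2]
tcp_rot: [1.767, 1.568, 3.136]
ft_force: [-0.3, 0.2, -2.8]
opening: 0.25
```

```bash
python3 -c "
from h import *
go([590.2,87.5,110],78.4)
b=snap('scene','s5'); save(b,'s5',(150,110,350,260),3.8)"
```

```text
at [588.4  88.  118.2] psi 78.44 shift [ 8.2 -1.9 -0.1] turn 0.0 j6 -1.33 F [-0.3  0.2 -2.8] op 0.25 t 14.7
```

View pics/s5.png

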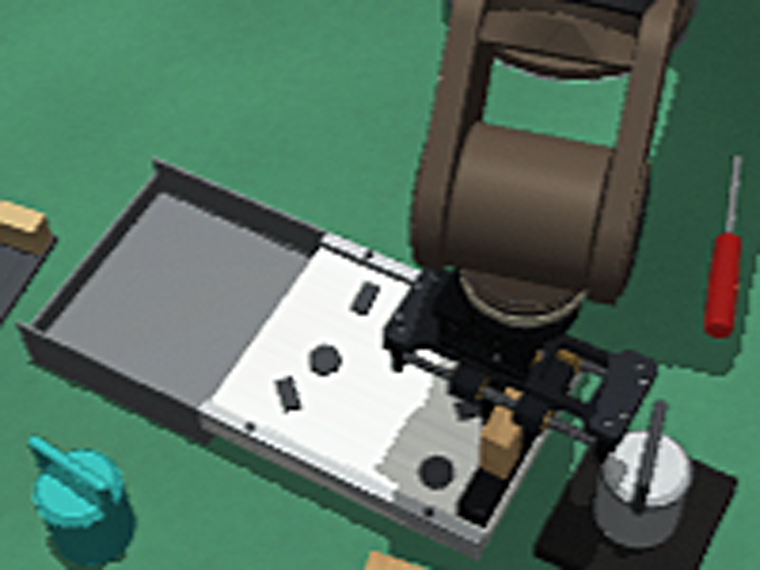

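The scraper block is parallel to the plate's pad end at crop (490,470), and chip (437,472) lies just ahead of it. Now I feel for the plate.

Request:
apply_moves(
  increments=[
    [1,3,-2,0,0],
    [1,2,0,0,0],
    [1,2,0,0,0],
    [1,1,0,0,0],
    [1,0,0,0,0],
  ],
)

```text
t: 15.25
eef_pos: [591.4, 87.2, 111.7]
tcp_rot: [0.194, 1.571, 1.562]
ft_force: [-0.1, -0.2, -2.9]
opening: 0.249
```

Request:
apply_moves(
  increments=[
    [1,1,0,0,0],
    [1,1,0,0,0],
    [1,0,0,0,0],
  ],
)

```text
t: 15.55
eef_pos: [591.5, 87.3, 109.5]
tcp_rot: [0.983, 1.571, 2.351]
ft_force: [0.5, 0.0, -3.5]
opening: 0.255
```

Request:
apply_moves(
  increments=[
    [1,1,0,0,0],
    [1,1,0,0,0],
    [1,0,0,0,0],
  ],
)

```text
t: 15.85
eef_pos: [591.4, 87.2, 107.5]
tcp_rot: [1.523, 1.571, 2.891]
ft_force: [-0.2, -0.0, -2.5]
opening: 0.252
```

Request:
apply_moves(
  increments=[
    [1,1,0,0,0],
    [1,1,0,0,0],
    [1,0,0,0,0],
  ],
)

```text
t: 16.15
eef_pos: [591.4, 87.2, 105.5]
tcp_rot: [1.181, 1.571, 2.549]
ft_force: [-0.6, 0.0, -3.0]
opening: 0.252
```

Request:
apply_moves(
  increments=[
    [1,1,0,0,0],
    [1,0,0,0,0],
  ],
)

```text
t: 16.35
eef_pos: [591.5, 87.2, 104.5]
tcp_rot: [0.297, 1.571, 1.665]
ft_force: [0.3, -0.7, -2.5]
opening: 0.25
```

Request:
apply_moves(
  increments=[
    [1,1,0,0,0],
    [1,0,0,0,0],
  ],
)

```text
t: 16.55
eef_pos: [591.5, 87.3, 104.4]
tcp_rot: [-1.277, 1.57, 0.091]
ft_force: [-3.2, 0.3, 5.0]
opening: 0.253
```

Request:
apply_moves(
  increments=[
    [1,1,0,0,0],
    [1,0,0,0,0],
  ],
)

```text
t: 16.75
eef_pos: [591.6, 87.3, 104.4]
tcp_rot: [-1.354, 1.57, 0.014]
ft_force: [-7.0, -0.3, 15.5]
opening: 0.25
```

Request:
apply_moves(
  increments=[
    [1,1,0,0,0],
    [1,0,0,0,0],
  ],
)

```text
t: 16.95
eef_pos: [591.7, 87.2, 104.3]
tcp_rot: [-1.391, 1.569, -0.023]
ft_force: [-7.8, -1.3, 24.6]
opening: 0.249
```

Request:
apply_moves(
  increments=[
    [1,-1.7,0,0,0],
    [1,0,0,0,0],
  ],
)

```text
t: 17.15
eef_pos: [591.8, 87.3, 104.3]
tcp_rot: [-1.31, 1.569, 0.058]
ft_force: [-3.1, -0.6, 10.8]
opening: 0.251
```

```bash
python3 -c "
from h import *
go([534.5+33*.9795-125*.2013,-19.5-33*.2013-125*.9795,104.4],78.4)
s=status.state(); print(np.round(s['moment'],2))"
```

```text
at [591.8  87.3 104.3] psi 78.37 shift [-1.000e-01  1.500e+00 -2.411e+02] turn -0.0 j6 -1.33 F [-3.1 -0.6 10.8] op 0.251 t 17.15
[-0.03  0.58  0.01]
```

Request:
apply_moves(
  increments=[
    [1,-0.2,0,-4,0],
    [1,0,0.5,-8,0],
    [1,0,0.5,-10,0],
    [1,0,0.5,-10,0],
    [1,0,0,-10,0],
    [1,0,0,-10,0],
  ],
)

```text
t: 17.75
eef_pos: [580.5, 36.9, 104.3]
tcp_rot: [-1.018, 1.568, 0.349]
ft_force: [0.9, 5.7, 7.3]
opening: 0.253
```

Request:
apply_moves(
  increments=[
    [1,0,0,-10,0],
    [1,0,0,-10,0],
    [1,0,0,-10,0],
    [1,0,0,-10,0],
    [1,0,0,-10,0],
    [1,0,0,-10,0],
  ],
)

```text
t: 18.35
eef_pos: [568.4, -21.9, 104.3]
tcp_rot: [-1.061, 1.568, 0.306]
ft_force: [1.1, 7.2, 7.7]
opening: 0.252
```

Request:
apply_moves(
  increments=[
    [1,0,0,-10,0],
    [1,0,0,-10,0],
    [1,0,0,-10,0],
    [1,0,0,-10,0],
    [1,0,0,-10,0],
    [1,0,0,-10,0],
  ],
)

```text
t: 18.95
eef_pos: [556.3, -80.7, 104.4]
tcp_rot: [-1.105, 1.568, 0.262]
ft_force: [0.7, 6.8, 8.6]
opening: 0.252
```

Request:
apply_moves(
  increments=[
    [1,0,0,-10,0],
    [1,0,0,-10,0],
    [1,0,0,-10,0],
    [1,0,0,-10,0],
    [1,0,0,-9,0],
  ],
)

```text
t: 19.45
eef_pos: [546.3, -128.7, 104.3]
tcp_rot: [-1.109, 1.568, 0.259]
ft_force: [2.1, 6.2, 8.2]
opening: 0.252
```

```bash
python3 -c "
from h import *
go([534.5+33*.9795-125*.2013,-19.5-33*.2013-125*.9795,104.4],78.4)
s=status.state(); print(np.round(s['moment'],2))"
```

```text
at [ 546.3 -128.7  104.3] psi 78.34 shift [ -0.1   0.5 -20.4] turn -0.1 j6 -1.72 F [2.1 6.2 8.2] op 0.252 t 19.45
[ 1.67 -0.3  -0.01]
```

Request:
apply_moves(
  increments=[
    [1,0,0,-10,0],
    [1,0,0,-10,0],
    [1,0,0,-7,0],
    [1,0,0,-10,0],
    [1,0,0,-6,0],
    [1,-10,0,0,0],
    [1,-20,0,0,0],
    [1,-5,0,0,0],
  ],
)

```text
t: 20.25
eef_pos: [537.5, -171.2, 140.4]
tcp_rot: [-1.756, 1.568, -0.388]
ft_force: [0.2, -0.7, -2.5]
opening: 0.252
```

```bash
python3 -c "
from h import *
go([534.5-36*.9795+116*.2013,-19.5+36*.2013+116*.9795,140],78.4)
b=snap('scene','s6'); save(b,'s6',(130,110,330,260),3.8)"
```

```text
at [ 537.5 -171.2  140.4] psi 78.37 shift [1.00e-01 6.95e+01 2.64e+02] turn -0.0 j6 -1.79 F [ 0.2 -0.7 -2.5] op 0.252 t 20.25
```

View pics/s6.png

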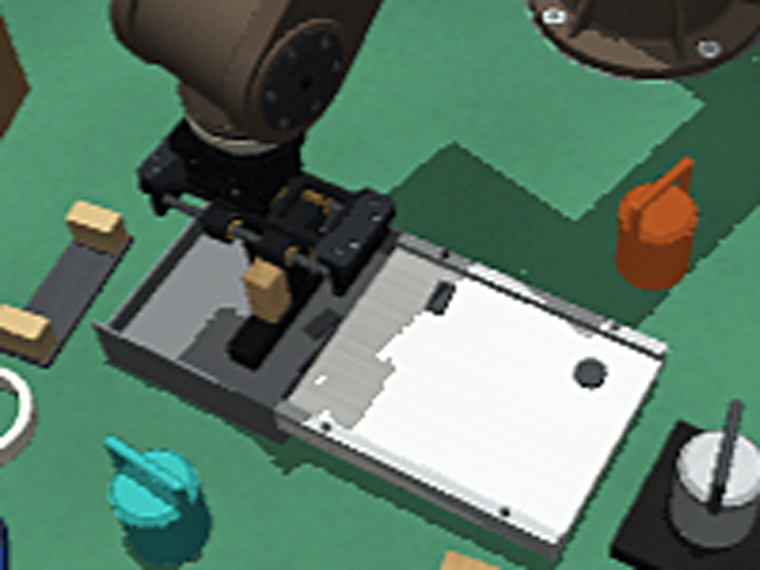

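Lane 1 cleared four of the chips. Two remain on the near side, at crop (440,297) and (590,373). Going back for the second lane.

```bash
python3 -c "
from h import *
a=load('top0');print(ray(a,337/1.5,385/1.5,90).round())"
```

```text
[339.  80.  90.]
```

Request:
apply_moves(
  increments=[
    [1,0,3,15,0],
    [1,0,7,27,0],
    [1,0,10,34,0],
    [1,0,10,36,0],
    [1,0,10,36,0],
    [1,0,10,36,0],
    [1,0,10,36,0],
    [1,0,6,28,0],
    [1,0,3,16,0],
    [1,0,0,0,0],
  ],
)

```text
t: 21.3
eef_pos: [521.5, 104.0, 137.9]
tcp_rot: [1.534, 1.57, 2.904]
ft_force: [-0.2, -0.1, -2.2]
opening: 0.251
```

Request:
apply_moves(
  increments=[
    [1,12,0,0,0],
    [1,12,0,0,0],
    [1,6,0,0,0],
    [1,2,0,0,0],
    [1,0,0,0,0],
  ],
)

```text
t: 21.8
eef_pos: [522.4, 101.0, 106.0]
tcp_rot: [1.752, 1.57, 3.119]
ft_force: [-1.0, 0.4, -3.1]
opening: 0.247
```

```bash
python3 -c "
from h import *
go([534.5-36*.9795+116*.2013,-19.5+36*.2013+116*.9795,104.4],78.4)"
```

```text
at [522.4 101.  106. ] psi 78.32 shift [ 1.6 -0.1  0.4] turn -0.1 j6 -1.3 F [-1.   0.4 -3.1] op 0.247 t 21.8
```

Request:
apply_moves(
  increments=[
    [1,1.5,0,0,0],
    [1,0,0,0,0],
  ],
)

```text
t: 22.0
eef_pos: [522.5, 101.3, 105.2]
tcp_rot: [-1.181, 1.57, 0.186]
ft_force: [-0.3, -0.5, -3.1]
opening: 0.247
```

Request:
apply_moves(
  increments=[
    [1,0.7,0,0,0],
    [1,0,0,0,0],
  ],
)

```text
t: 22.2
eef_pos: [522.5, 101.5, 104.5]
tcp_rot: [-1.085, 1.57, 0.283]
ft_force: [0.5, -0.1, -2.8]
opening: 0.248
```

Request:
apply_moves(
  increments=[
    [1,0.7,0,0,0],
    [1,0,0,0,0],
  ],
)

```text
t: 22.4
eef_pos: [522.5, 101.5, 104.3]
tcp_rot: [-1.28, 1.57, 0.088]
ft_force: [-2.9, -0.2, 5.3]
opening: 0.248
```

Request:
apply_moves(
  increments=[
    [1,0.5,0,0,0],
    [1,0,0,0,0],
  ],
)

```text
t: 22.6
eef_pos: [522.5, 101.5, 104.3]
tcp_rot: [-1.317, 1.57, 0.051]
ft_force: [-4.4, -1.2, 11.9]
opening: 0.252
```

Request:
apply_moves(
  increments=[
    [1,-0.4,0,-4,0],
    [1,0,0,-8,0],
    [1,0,0,-10,0],
    [1,0,0,-10,0],
    [1,0,0,-10,0],
  ],
)

```text
t: 23.1
eef_pos: [514.8, 60.2, 104.3]
tcp_rot: [-1.085, 1.568, 0.283]
ft_force: [0.9, 6.5, 6.6]
opening: 0.254
```

Request:
apply_moves(
  increments=[
    [1,0,0,-10,0],
    [1,0,0,-10,0],
    [1,0,0,-10,0],
    [1,0,0,-10,0],
    [1,0,0,-10,0],
    [1,0,0,-10,0],
    [1,0,0,-10,0],
  ],
)

```text
t: 23.8
eef_pos: [500.6, -8.5, 104.3]
tcp_rot: [-1.175, 1.568, 0.192]
ft_force: [2.0, 6.3, 7.6]
opening: 0.251
```

Request:
apply_moves(
  increments=[
    [1,0,0,-10,0],
    [1,0,0,-10,0],
    [1,0,0,-10,0],
    [1,0,0,-10,0],
    [1,0,0,-10,0],
    [1,0,0,-10,0],
  ],
)

```text
t: 24.4
eef_pos: [488.4, -67.2, 104.3]
tcp_rot: [-1.202, 1.568, 0.165]
ft_force: [1.3, 6.5, 9.7]
opening: 0.251
```

```bash
python3 -c "
from h import *
go([534.5-36*.9795-125*.2013,-19.5+36*.2013-125*.9795,104.4],78.4)"
```

```text
at [488.4 -67.2 104.3] psi 78.34 shift [ -0.1   0.4 -68.9] turn -0.1 j6 -1.64 F [1.3 6.5 9.7] op 0.251 t 24.4
```

Request:
apply_moves(
  increments=[
    [1,-0.1,0,-10,0],
    [1,0,0,-10,0],
    [1,0,0,-10,0],
    [1,0,0,-10,0],
    [1,0,0,-10,0],
    [1,0,0,-10,0],
    [1,0,0,-10,0],
  ],
)

```text
t: 25.1
eef_pos: [474.0, -135.8, 104.3]
tcp_rot: [-1.187, 1.569, 0.181]
ft_force: [1.6, 5.5, 9.0]
opening: 0.25
```

Request:
apply_moves(
  increments=[
    [1,0,0,-8,0],
    [1,0,0,-10,0],
    [1,0,0,-6,0],
    [1,-10,0,0,0],
    [1,-25,0,0,0],
    [1,-25,0,0,0],
    [1,-20,0,0,0],
    [1,0,0,0,-5.4],
  ],
)

```text
t: 25.9
eef_pos: [469.6, -159.3, 186.6]
tcp_rot: [-1.908, 1.566, -0.445]
ft_force: [0.2, -0.6, -3.0]
opening: 0.25
```

```bash
python3 -c "
from h import *
go([518.9,-395.2,185],83.76)
b=snap('scene','s7');a=snap('top','t7')
p=np.array(b['pixels'])[145:270,140:330];q=np.array(a['pixels'])[135:250,200:390]
A=cv2.resize(p,(450,296),interpolation=3);B=cv2.resize(q,(450,272),interpolation=3)
cv2.imwrite('pics/c7.png',np.vstack([A,B])[:,:,::-1])"
```

```text
at [ 469.6 -159.3  186.6] psi 83.82 shift [   2.2  -74.4 -229.2] turn 0.1 j6 -1.92 F [ 0.2 -0.6 -3. ] op 0.25 t 25.9
```

View pics/c7.png

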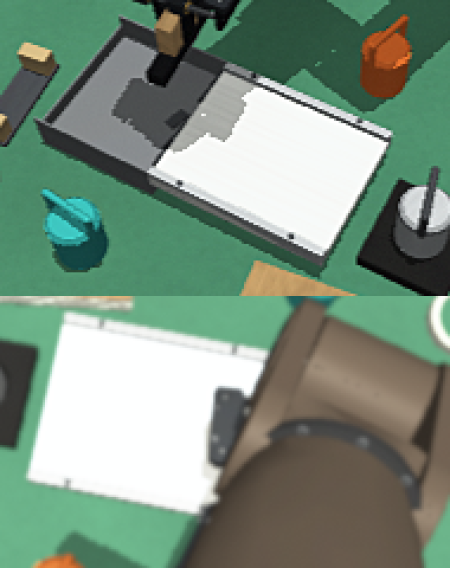

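The plate looks clear in both views. The last chips lie in the tray's shadow near crop (178,118), which I'll check with the arm out of the way. Carrying the scraper back over the stand.

Request:
apply_moves(
  increments=[
    [1,0,-6,-15,0],
    [1,0,-11,-33,0],
    [1,0,-12,-38,0],
    [1,0,-12,-38,0],
    [1,0,-12,-38,0],
    [1,0,-11,-35,0],
    [1,0,-7,-22,0],
    [1,0,-3,-10,0],
    [1,0,0,0,0],
  ],
)

```text
t: 26.9
eef_pos: [517.2, -395.8, 182.7]
tcp_rot: [0.887, 1.57, 2.347]
ft_force: [0.3, 1.5, -3.2]
opening: 0.251
```

```bash
python3 -c "
from h import *
go([518.9,-395.2,77.8],83.76)"
```

```text
at [ 517.2 -395.8  182.7] psi 83.63 shift [104.9  -1.8   0.7] turn -0.1 j6 -2.21 F [ 0.3  1.5 -3.2] op 0.251 t 26.9
```

Request:
apply_moves(
  increments=[
    [1,15,-1.7,0.7,0],
    [1,25,0,0,0],
    [1,20,0,0,0],
    [1,10,0,0,0],
    [1,5,0,0,0],
    [1,5,0,0,0],
    [1,0,0,0,0],
  ],
)

```text
t: 27.6
eef_pos: [519.4, -394.0, 103.6]
tcp_rot: [-1.001, 1.571, 0.461]
ft_force: [-0.4, -0.0, -3.3]
opening: 0.251
```

```bash
python3 -c "
from h import *
go([518.9,-395.2,77.8],83.76)"
```

```text
at [ 519.4 -394.   103.6] psi 83.78 shift [25.8  0.4 -1.2] turn 0.0 j6 -2.21 F [-0.4 -0.  -3.3] op 0.251 t 27.6
```

Request:
apply_moves(
  increments=[
    [1,6,0.4,-1.1,0],
    [1,6,0,0,0],
    [1,5,0,0,0],
    [1,4,0,0,0],
    [1,2,0,0,0],
    [1,0,0,0,0],
  ],
)

```text
t: 28.2
eef_pos: [518.7, -395.2, 80.2]
tcp_rot: [0.778, 1.57, 2.24]
ft_force: [0.9, -0.3, -2.6]
opening: 0.254
```

Request:
apply_moves(
  increments=[
    [1,1,0,0,0],
    [1,1,0,0,0],
    [1,0,0,0,0],
  ],
)

```text
t: 28.5
eef_pos: [518.8, -395.3, 78.6]
tcp_rot: [-0.894, 1.571, 0.568]
ft_force: [0.3, -0.8, -2.9]
opening: 0.248
```

Request:
apply_moves(
  increments=[
    [1,0.8,0,0,0],
    [1,0.4,0,0,0],
    [1,0,0,0,0],
  ],
)

```text
t: 28.8
eef_pos: [518.8, -395.4, 77.8]
tcp_rot: [-1.988, 1.57, -0.526]
ft_force: [-2.2, 1.2, 1.8]
opening: 0.254
```

Contact comes at exactly the original height, 77.8, so it is seated. Releasing.

Request:
apply_moves(
  increments=[
    [0.6,0,0,0,0],
    [0.4,0,0,0,0],
    [0.4,0,0,0,0],
    [0.3,0,0,0,0],
    [0.3,0,0,0,0],
    [0.3,-10,0,0,0],
    [0.3,-25,0,0,0],
    [0.3,-40,0,0,0],
    [0.3,-45,0,0,0],
    [0.3,-45,0,0,0],
  ],
)

```text
t: 29.8
eef_pos: [518.5, -395.1, 244.9]
tcp_rot: [-1.621, 1.571, -0.158]
ft_force: [0.2, -0.4, -1.0]
opening: 0.698
```

Request:
apply_moves(
  increments=[
    [0,-45,25,0,0],
    [0,-45,40,0,0],
    [0,-30,40,0,0],
    [0,0,20,0,0],
    [0,0,0,0,0],
  ],
)

```text
t: 30.3
eef_pos: [400.1, -382.3, 355.8]
tcp_rot: [-2.39, 1.568, -0.929]
ft_force: [0.2, -1.0, 0.1]
opening: 0.995
```

```bash
python3 -c "
from h import *
go([518.9,-395.2,77.8],83.76)
b=snap('scene','s8');save(b,'c8',(95,130,355,285),3)
p=b['pixels'].astype(int).sum(2)
print(p[188:206,205:226])"
```

```text
at [ 400.1 -382.3  355.8] psi 83.68 shift [ 278.3 -119.     0.9] turn -0.1 j6 -2.34 F [ 0.2 -1.   0.1] op 0.995 t 30.3
[[391 393 394 393 396 395 396 395 397 393 399 392 395 389 394 394 400 408
  211 313 753]
 [397 394 394 392 389 395 392 393 396 393 398 397 397 401 395 395 393 388
  316 733 765]
 [397 395 397 395 398 400 398 394 399 402 408 414 411 408 399 398 385 348
  625 743 740]
 [393 393 393 394 395 396 398 403 403 421 353 238 317 405 412 390 364 529
  739 745 731]
 [394 397 391 394 397 397 403 414 422 330 228 209 212 283 385 388 442 732
  753 735 731]
 [393 393 393 393 400 403 418 352 246 215 226 220 222 210 218 307 628 742
  738 731 730]
 [400 399 399 403 404 414 351 242 214 223 229 229 226 134 106 611 748 739
  729 728 730]
 [397 392 395 400 417 354 250 222 226 229 234 230 117 141 526 751 745 726
  723 723 728]
 [396 398 398 408 307 216 219 225 230 231 192 127 226 264 721 757 734 726
  722 723 723]
 [399 399 399 404 420 231 172 225 234 152 183 244 156 557 740 734 725 724
  725 726 725]
 [395 397 399 400 409 419 231 130 120 172 286 187 408 748 753 731 719 719
  720 725 726]
 [397 397 398 401 401 412 415 282 269 402 275 241 717 758 738 733 732 727
  719 716 722]
 [394 402 396 397 395 399 411 412 428 314  99 694 763 735 726 725 730 733
  731 727 722]
 [395 395 399 400 396 402 411 420 352 125 538 758 743 722 719 723 725 725
  729 733 732]
 [397 398 398 398 404 407 425 315 151 395 745 751 735 734 729 722 719 724
  725 725 728]
 [398 400 399 403 409 427 325 151 228 728 763 738 731 725 728 732 730 722
  719 725 725]
 [399 397 399 405 422 331 157  93 581 756 743 728 726 728 731 728 729 734
  733 726 723]
 [396 398 402 420 376 188  54 392 748 755 738 730 730 728 727 730 729 729
  729 730 733]]
```

View pics/c8.png

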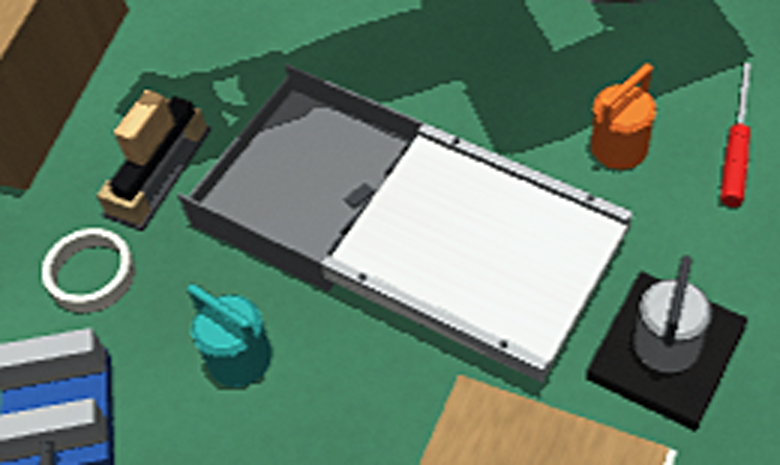

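Plate empty, scraper back on its stand at (155,150), tin upright on the pad at (672,325). One chip shows in the tray at (360,195), by the plate's edge. The plate's edge hides the rest from this camera, so I'll count them from the top camera by code.

```bash
python3 -c "
from h import *
a=snap('top','t8');a0=load('top0');z=22
c=np.array([534.5-2,-19.5-2]);y=np.array([.2013,.9795]);x=np.array([.9795,-.2013])
# rectify the tray floor: plate coords x -100..100, y -110..-215, 1 mm/px
def rect(d):
  src=[(u,v) for u,v in((-105,-110),(105,-110),(105,-215),(-105,-215))]
  P=np.float32([proj(d,[*(c+u*x+v*y),z]) for u,v in src])
  M=cv2.getPerspectiveTransform(P,np.float32([[0,0],[210,0],[210,105],[0,105]]))
  return cv2.warpPerspective(np.array(d['pixels']),M,(210,105)).astype(int).sum(2)
g=rect(a);g0=rect(a0)
def show(g):
  for r in cv2.resize(g.astype(np.float32),(70,26),interpolation=cv2.INTER_AREA): print(''.join(' .:-=+*#%@'[min(9,int(v//77))] for v in r))
show(g0[:60].repeat(1,0));print('----');show(g[:60])
"
```

```text
==+#@@@@@@@@@@@@@@@@@@@@@@@@@@@@@@@@@@@@@@@@@@@@@@@@@@@@@@@@@@@@@@@@%#
==+#%@@@@@@@@@@@@@@@@@@@@@@@@@@@@@@@@@@@@@@@@@@@@@@@@@@@@@@@@@@@@@@@%#
==+#%@@@@@@@@@@@@@@@@@@@@@@@@@@@@@@@@@@@@@@@@@@@@@@@@@@@@@@@@@@@@@@@%#
==+#%@@@@@@@@@@@@@@@@@@@@@@@@@@@@@@@@@@@@@@@@@@@@@@@@@@@@@@@@@@@@@@@%#
==+#%@%@@@@@@@@@@@@@@@@@@@@@@@@@@@@@@@@@@@@@@@@@@@@@@@@@@@@@@@@@@@@@%#
==+#%@%@@@@@@@@@@@@@@@@@@@@@@@@@@@@@@@@@@@@@@@@@@@@@@@@@@@@@@@@@@@@@%#
=-=#%%%%@@@@@@@@@@@@@@@@@@@@@@@@@@@@@@@@@@@@@@%%%@@@@@%@%%%@@%%%%%%%#*
=-=*#%%#%%%%%%%%%%%%%%%%%%%%%%%%%%%%%%%%%%%%%#######%%##############*+
=-=+*#########################################******#***************+=
=-=+***************************************************************+=-
=-=+***************************************************************+=-
=-=+***************************************************************+=-
=--+***************************************************************+=-
=--+***************************************************************+=-
=--+***************************************************************+=-
=-=+*******************************
[... 1896 characters left out ...]
******************+=========++*****************************=-
=-=+**#*#******************+==========+*****************************=-
=-=+**##*******************+==========+*****************************=-
=-=+**##********************+=========+*****************************=-
=-=+*************************+++=====++*****************************=-
=-=+***#***********************++++==+******************************=-
=-=+******************************++++******************************=-
=-=+****************************************************************=-
=-=+***************************************************************+=-
=-=+***************************************************************+=-
```

```bash
python3 -c "
from h import *
b=load('s8');c=np.array([534.5+4,-19.5+2]);y=np.array([.2013,.9795]);x=np.array([.9795,-.2013])
for z in(20,38): print(z,np.round(proj(b,[*(c-8*x-150*y),z]),1))
a0=load('top0')['pixels'].astype(int);a=load('t8')['pixels'].astype(int)
D=(abs(a-a0).sum(2)>150); D[:,:] &= True
for n,(u0,v0,u1,v1) in dict(jar=(95,130,135,165),sand=(98,182,130,226),tape=(378,126,416,162)).items(): print(n,D[v0:v1,u0:u1].mean().round(3))
print(env.job_done())"
```

```text
20 [215.1 195.7]
38 [214.5 192.5]
jar 0.0
sand 0.0
tape 0.0
the job is handed in; nothing more can be done
None
```

The job is handed in at about 30 s of the 72 s allowed; it returned no verdict.

**Tin:** My first grip caught the handle bar only by the fingertips because I started lifting too early. I opened, went lower and gripped it again. It was then carried to the rubber pad, and the camera shows it standing upright there.

**Wiping:** I felt for the blade's contact with the plate and made two overlapping strokes from the pad end to the tray end. Contact force during the strokes was about 9.5 to 13 N. It peaked near 27 N for a moment while I was feeling for the plate.

**Scraper:** It is back on its stand, with contact at the same height I picked it up from, and released. The arm is clear of everything.

**Last checks:**
- The plate is empty in the scene camera's picture. From above, it looked clear while the arm still covered the tray end, and a later image-code check shows that end clear too.
- The top camera shows six blobs in the tray: five dark ones close against the plate-side wall and one lighter one farther in. The five near the wall look partly leaning or hidden.
- The scene camera sees only one chip in the tray, where the lighter blob projects. The plate edge hides the rest from it, so the count of six rests on the top image alone.
- The jar, sanding block and roll of tape show no change in the top image.

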